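Lock a specimen carrier with a hairpin clip

ROBOT

A 6-joint arm with a two-finger parallel gripper is mounted at the origin on a cart in front of the work surface, level with it; the furniture and walls round the work are solid. World frame = base frame: x ahead of the robot, y to its left, z up, the work surface at z = 0. Lengths are in m, angles in rad, forces in N, time in s.
With the tool pointing down it reaches from about 0.375 to 0.9 m from the base axis. Payload 3.1 kg.
Tool frame: the origin (TCP) lies where the fingers leave the gripper's body, on its centre line; the fingertips stand 73 mm ahead of it and the grasp point (between the pads) lies 54 mm ahead of it; z points along the fingers, y is the line along which they close (so a half turn about z gives the same grasp; the last joint's range is limited). The gripper opens to 85 mm and grips with 20 to 120 N. Pads are 22 mm wide; open, the fingers measure 114 mm over their backs; the gripper's body (76 mm by 85 mm) begins 54 mm behind the grasp point. The pads swing forward as they close: fully open they stand 13 mm farther back than shut.
Start: joints at [-1.345, 0.527, 1.433, -0, 1.181, -0.178], TCP at [0.246, -0.575, 0.304] pointing down, gripper open.
Joint ranges: [-3.08, 3.08], [-0.75, 2.2], [0.22, 2.44], [-1.43, 4.57], [0, 2.65], [-2.85, 2.85]. Speed limits (rad/s): [2.79, 2.79, 3.14, 3.14, 3.14, 3.14].

INTERFACE

Orientations are given as a unit quaternion [x, y, z, w].
In Python, from station import manip gives the robot as it stands.
- The arm moves only by the shell command python3 -m crank 'ROWS' [FORCE]. ROWS is JSON, a list of rows, each an object with "dp": the shift along the tool's x, y, z normalised to -1 to 1, where 1 is 50 cm, a list of three; "delta_rot": the turn, a rotation vector about the tool's x, y, z normalised to -1 to 1, where 1 is 2 pi rad, a list of three; "fingers": the opening, from -1 (shut) to 1 (fully open). A call has 1 to 12 rows; each row shifts and turns the commanded pose from where the row before left it, along the tool's axes as they then stand; what a row does not reach is not made up. A row lasts 1/12 s, in which the tool goes at most 41.7 mm and 7.16 degrees, less where a joint would pass 70% of its speed; a pose out of reach is approached as far as the arm can. A call with a number of a shift or a turn outside -1 to 1 is refused whole. A call with a gripper value outside its range is refused whole. The fingers move at their own pace and stop on an object; FORCE is the grip in N (left out, the last holds). Time passes only in rows, so rows that do not move let the fingers close. It gives the time, the measured TCP pose, the force, the opening and the grip force at its end, in the units of the state.
- manip.sense(): the state, without advancing time (a new reading comes with each control period).
- manip.snapshot(name): name is "scene" or "top" or "wrist"; returns (picture, depth): 480x640x3 uint8, red, green, blue; 480x640 float32, m along the optical axis (not along the pixel's ray), 0 where there is no reading.
- manip.camera_model(name): a dict with "fx", "fy", "cx", "cy" (pixels), "origin" and "attitude" of the camera in the world. Camera axes: x right, y up, looking along -z (the intrinsics and any distortion apply to the point x, -y, -z); pixel columns grow to the right and rows downward; lengths in m; the calibration is good to about 2 mm. A picture is of the moment at which its call begins: read the wrist's pose just before it. camera_model takes no time and is no camera call; for the wrist camera it gives the pose at the moment of the call.
- manip.sign_off(): hands the job in; it is judged then, once.
The state is a dict: "t": time; "q": joint angles; "qd": joint speeds; "tau": joint torques, N m; "tcp_pos": TCP position; "tool_rot": TCP orientation; "force": force on the tool from outside, world axes, zero at the start; "ft_torque": the same for the moment, N m; "finger_gap": opening from 0.0 (shut) to 1.0 (fully open); "gripper_force": force on a finger pad.
Only numpy, scipy, OpenCV 4.12 (cv2) and the standard library are available. Lean on these libraries where they do the work, as an engineer would, in place of code of your own. Each camera call takes 0.05 s, during which the arm holds its last target. There are 200 camera calls.

TASK

Lock the specimen carrier for the courier: fold its steel strap down flat over the locking post, then take the hairpin clip and slide it, legs first, along the strap onto the neck of the post, under the post's head, until it snaps past its bulges. Seat it by pressing it home against its depth stop with about 12 N for a moment, never with more than 20 N in all directions together, let go and leave it lying flat there; do not disturb the things standing around.

Things in the scene. Friction and masses are not known exactly. Their poses are not given: they have to be found in the camera images.
- carrier: grey plastic specimen carrier with closed lid, 206 x 156 x 70 mm, heavy, immovable. Origin: centre of its underside on the worktop. x runs along the strap from its free end to its hinge (away from the robot, give or take the yaw), y across, z up. The lid's flat top is at z = 70 mm; the strap's hinge axis lies along y at x = +70, z = 72.5 mm; the post stands at x = -20, y = 0
- strap (a joint): angle (rad) of the steel strap hinged on the lid. 0 = flat (stops rigidly on the lid), positive = free end raised; stiff hinge, stays where left, under 3 N pressed 50 mm from the hinge moves it. 40 mm wide, 4 mm thick, reaches 160 mm from the hinge (flat: to carrier x = -90); its top is at z = 74.5 mm when flat. A 24 mm square hole, 78 to 102 mm from the hinge, drops over the post
- post_neck (a point): point on the upright axis of the steel locking post at the height of the flat strap's top face (carrier x = -20, y = 0, z = 74.5 mm); axes as the carrier's. The neck is 12 mm in diameter; the post's round head, 18 mm in diameter, begins 11 mm above this point and ends 19 mm above it
- clip: hairpin spring clip lying flat on the worktop, 22 mm wide: two 5 mm steel wire legs along its +x, open end at x = +49 mm, and an upright grey plastic finger tab to grip (x -10 to +8, 10 mm thick across y, up to z = 42 mm; at its foot the legs flank it, so keep fingertips at z of 9 mm or more). Origin: centre of the tab's underside, its lowest face; legs at z = 2 to 7 mm; z up; 50 to 90 g
- clip_seat (a point): in the clip's seat, 20 mm ahead of its origin, at its underside; axes as the clip's. The sprung bulges are 16.5 mm further ahead, 6 mm apart; beyond them the mouth flares to 17 mm. Spreading them over the neck takes 4 to 13 N, then it snaps and resistance drops. Home, the neck meets a rigid depth stop, set so that the post's axis ends 0 to 10 mm ahead of this point: not measured, feel it
- bench_timer: bystander: flat bench timer, 62 x 68 x 22 mm; origin centre of its underside
- lancet_carton: bystander: small printed carton, 54 x 95 x 41 mm; origin centre of its underside
- specimen_cup_1: bystander: specimen cup with white screw lid, 66 mm across, 70 mm tall; origin centre of its underside
- specimen_cup_2: bystander: specimen cup with orange screw lid, 66 mm across, 70 mm tall; origin centre of its underside
- film_carton: bystander: printed carton, 72 x 111 x 62 mm; origin centre of its underside
Things that resemble listed ones, but are neither listed nor needed, are in the scene too. What is shaped like the clip but orange or turquoise is not meant.

How it is judged:
By the outcome, as a careful person would: the job done as asked, in the order asked, and still so for the second after the job is handed in, with the robot touching nothing.
It also fails if it takes over 72 s, if anything falls off the work surface, if the arm or the gripper's body presses on something with over 40 N, if the wrist force passes 120 N, or if a joint passes its speed limit or range.

## Working session

There is one attempt and no reset: what is moved stays moved. The work goes in short steps, Python scripts to look and compute and a shell command to move; the robot and the scene stay as the last step left them, time stands still between calls to the robot, and variables do not carry over. Pictures are saved under pics/ and viewed, at most 10 in all, crops included, and the job is handed in when it is done.

```bash
mkdir -p pics; ls
python3 - <<'E'
from station import manip
import cv2,numpy as np
np.set_printoptions(precision=4,suppress=True)
print(manip.sense())
for n in("scene","top"):
    m=manip.camera_model(n);print(n,m)
    p,d=manip.snapshot(n)
    cv2.imwrite(f"pics/{n}0.png",p[:,:,::-1]);np.save(f"{n}0.npy",d)
print(manip.camera_model("wrist"))
E
```

```text
pics
{'t': 0.0, 'q': array([-1.3455,  0.5285,  1.4339, -0.    ,  1.1814, -0.1785]), 'qd': array([-0.0012,  0.    , -0.0003, -0.001 ,  0.0003,  0.0016]), 'tau': array([  0.0011, -44.234 , -17.8025,  -0.0002,   0.0086,  -0.    ]), 'tcp_pos': array([ 0.2454, -0.5742,  0.3029]), 'tool_rot': array([ 0.9797,  0.2005, -0.    , -0.0011]), 'force': array([-1.1398, -0.4668, -0.665 ]), 'ft_torque': array([-0.0156,  0.0207,  0.0431]), 'gripper_force': 0.0, 'finger_gap': 0.9967063900843778}
scene {'fx': 562.9079007324382, 'fy': 562.9079007324382, 'cx': 328.7124325895726, 'cy': 241.2112467699421, 'origin': array([-0.3673, -0.6688,  0.7777]), 'attitude': array([ 0.4273, -0.2171, -0.4208,  0.7702])}
top {'fx': 517.366275949709, 'fy': 517.366275949709, 'cx': 324.4909264850798, 'cy': 238.33151202693065, 'origin': array([ 0.2242, -0.0277,  1.6232]), 'attitude': array([-0.0758,  0.0801,  0.7403, -0.6631])}
{'fx': 358.9329935407429, 'fy': 358.9329935407429, 'cx': 318.32292992475317, 'cy': 244.73054486252096, 'origin': array([ 0.3144, -0.5457,  0.3727]), 'attitude': array([-0.1241,  0.0832, -0.5445,  0.8254])}
```

View pics/scene0.png

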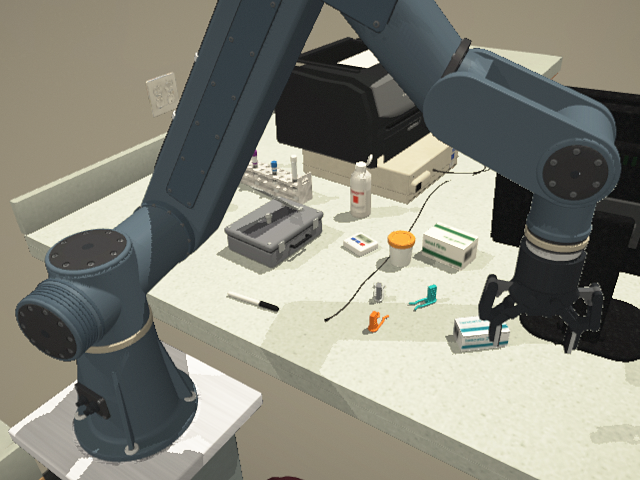

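View pics/top0.png

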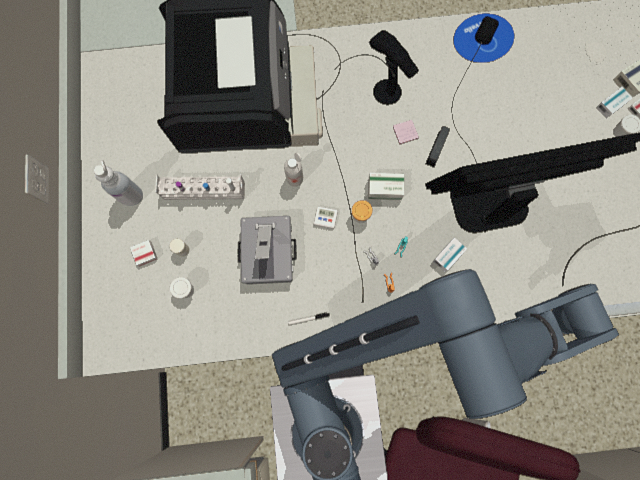

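The scene view shows the grey clip at (378,292), orange look-alike at (375,321), turquoise look-alike at (428,296) and carrier at (275,232) with its strap raised. The top view shows the grey clip at (371,257), orange at (390,283), turquoise at (402,245) and carrier at (266,250). By the description, the grey one is meant. I'll check it in a close crop.

```bash
cat > h.py <<'E'
from station import manip
import cv2,numpy as np
from scipy.spatial.transform import Rotation as R
np.set_printoptions(precision=4,suppress=True)
def ray(m,u,v):
    d=np.stack([(np.asarray(u,float)-m['cx'])/m['fx'],-(np.asarray(v,float)-m['cy'])/m['fy'],-np.ones_like(np.asarray(u,float))],-1)
    return R.from_quat(m['attitude']).apply(d.reshape(-1,3)).reshape(d.shape)
def onplane(m,u,v,z):
    r=ray(m,u,v); return m['origin']+r*((z-m['origin'][2])/r[...,2])[...,None]
def cloud(m,d):
    v,u=np.mgrid[:480,:640]; P=m['origin']+ray(m,u,v)*d[...,None]; P[d==0]=np.nan; return P
def two(m1,p1,m2,p2):
    a,b=ray(m1,*p1),ray(m2,*p2); A=np.stack([a,-b],1)
    s=np.linalg.lstsq(A,m2['origin']-m1['origin'],rcond=None)[0]
    x,y=m1['origin']+a*s[0],m2['origin']+b*s[1]; return (x+y)/2,np.linalg.norm(x-y)
E
python3 - <<'E'
from h import *
m=manip.camera_model("top");d=np.load("top0.npy");P=cloud(m,d)
im=cv2.imread("pics/top0.png")
print("worktop z",np.nanmedian(P[300:320,230:260,2]))
sub=np.zeros((480,640),bool);sub[205:300,225:312]=1
for lo,hi in((.055,.072),(.076,.3)):
    k=sub&(P[...,2]>lo)&(P[...,2]<hi)
    r=cv2.minAreaRect((P[k][:,:2]*1000).astype(np.float32));print(lo,k.sum(),r,P[k].max(0),P[k].min(0))
k=sub&(P[...,2]>.08);print("strap/post pts",P[k][::12])
for n,u,v in(("clip",371,257),("or",390,283),("tu",402,245),("cup",362,211),("timer",326,217),("carton",386,186),("lan",449,253)):
    print(n,onplane(m,u,v,0.0),P[v,u])
s=cv2.imread("pics/scene0.png")
a=cv2.resize(im[200:300,220:420],(800,400),interpolation=2)[:, :]
a=cv2.resize(im[205:300,225:415],(760,380),interpolation=2);b=cv2.resize(s[190:345,215:450],(760,500),interpolation=2)
cv2.imwrite("pics/c1.png",cv2.resize(np.vstack([a,b]),(518,600)))
E
```

```text
worktop z -0.0014241279821237685
0.055 2367 ((561.420166015625, 127.4230728149414), (160.29147338867188, 208.22515869140625), 86.125732421875) [0.6687 0.2119 0.072 ] [0.4541 0.0434 0.0553]
0.076 485 ((564.5547485351562, 120.76080322265625), (147.2715301513672, 186.40911865234375), 79.98062133789062) [0.6568 0.2047 0.1842] [0.4614 0.0544 0.076 ]
strap/post pts [[0.6326 0.1055 0.0821]
 [0.6223 0.0943 0.0801]
 [0.6195 0.1342 0.0837]
 [0.6147 0.1366 0.0917]
 [0.6109 0.1395 0.0955]
 [0.6089 0.1431 0.0923]
 [0.6045 0.1067 0.0938]
 [0.6001 0.1094 0.1004]
 [0.5958 0.1149 0.1081]
 [0.5933 0.1183 0.1071]
 [0.5896 0.1211 0.1111]
 [0.5877 0.1276 0.1088]
 [0.5839 0.1332 0.1149]
 [0.5794 0.1384 0.1236]
 [0.5761 0.1441 0.1276]
 [0.5743 0.1096 0.1186]
 [0.5695 0.112  0.1274]
 [0.5662 0.1388 0.1286]
 [0.5569 0.1405 0.1444]
 [0.5521 0.1233 0.1438]
 [0.5483 0.1287 0.1506]
 [0.5461 0.1321 0.1484]
 [0.5436 0.138  0.1494]
 [0.5402 0.1434 0.1545]
 [0.5364 0.1089 0.1543]
 [0.5333 0.1145 0.1582]
 [0.5306 0.1203 0.1601]
 [0.5271 0.1257 0.1659]
 [0.5235 0.1309 0.1722]
 [0.522  0.1373 0.1682]
 [0.5182 0.1423 0.1757]
 [0.5152 0.1451 0.1782]
 [0.5119 0.1114 0.1756]
 [0.51   0.1175 0.1741]]
clip [ 0.5106 -0.1983  0.    ] [ 0.5102 -0.1981  0.0023]
or [ 0.4214 -0.2471  0.    ] [ 0.4225 -0.2483 -0.009 ]
tu [ 0.5385 -0.302   0.    ] [ 0.5366 -0.3003  0.0098]
cup [ 0.6647 -0.1888  0.    ] [ 0.6479 -0.1826  0.0619]
timer [ 0.6576 -0.0702  0.    ] [ 0.6519 -0.0696  0.0213]
carton [ 0.7406 -0.2778  0.    ] [ 0.7194 -0.2675  0.0666]
lan [ 0.4961 -0.4472  0.    ] [ 0.4891 -0.4363  0.042 ]
```

View pics/c1.png

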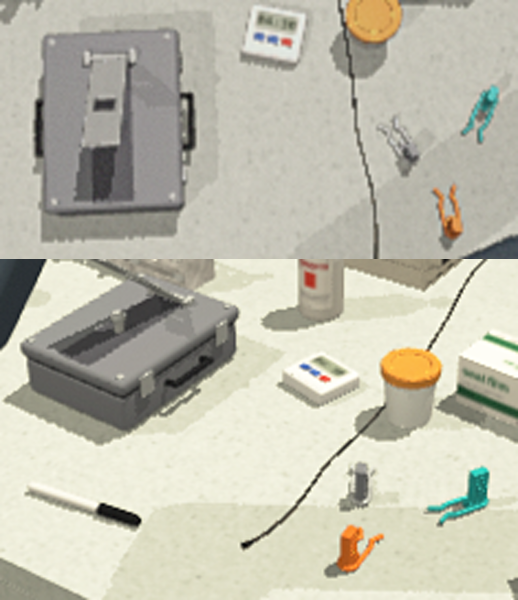

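The crop confirms it. The grey clip's tab is at its lower right (407,157) and the legs point up-left, about +40° in the world. The look-alikes are orange and turquoise. The strap stands about 41° open. Next are close wrist views.

```bash
cat >> h.py <<'E'
def rows(dp=(0,0,0),yaw=0,s=None):
    """world shift (m) -> tool dp units; yaw (world, rad) -> delta_rot z units"""
    s=s or manip.sense(); T=R.from_quat(s['tool_rot'])
    v=T.inv().apply(dp)/.5; n=int(np.ceil(np.linalg.norm(dp)/.040-1e-9)) or 1
    print("dp total",v,"rows",n,"each",v/n,"| rotz total",-yaw/(2*np.pi),"rows",int(np.ceil(abs(yaw)/np.radians(7.1))))
E
python3 - <<'E'
from h import *
s=manip.sense();T=R.from_quat(s['tool_rot']);m=manip.camera_model("wrist");C=R.from_quat(m['attitude'])
print("cam in tool",T.inv().apply(m['origin']-s['tcp_pos']),"axis tool",T.inv().apply(C.apply([0,0,-1])),"up",T.inv().apply(C.apply([0,1,0])),"yaw tool x",np.degrees(np.arctan2(*T.apply([1,0,0])[1::-1])))
rows(np.array([.42,-.24,.30])-s['tcp_pos']); rows(np.array([.42,.12,.36])-np.array([.42,-.24,.30]))
E
```

```text
cam in tool [ 0.0746  0.0007 -0.0696] axis tool [-0.2957 -0.0002  0.9553] up [ 0.9553 -0.0005  0.2957] yaw tool x 23.13612054665593
dp total [ 0.5836 -0.4776  0.0072] rows 10 each [ 0.0584 -0.0478  0.0007] | rotz total 0.0 rows 0
dp total [ 0.2829 -0.6623 -0.1187] rows 10 each [ 0.0283 -0.0662 -0.0119] | rotz total 0.0 rows 0
```

```bash
python3 -m crank '[{"dp":[0.0636,-0.0406,0],"delta_rot":[0,0,0],"fingers":-1},{"dp":[0.0636,-0.0406,0],"delta_rot":[0,0,0],"fingers":-1},{"dp":[0.0636,-0.0406,0],"delta_rot":[0,0,0],"fingers":-1},{"dp":[0.0636,-0.0406,0],"delta_rot":[0,0,0],"fingers":-1},{"dp":[0.0636,-0.0406,0],"delta_rot":[0,0,0],"fingers":-1},{"dp":[0.0636,-0.0406,0],"delta_rot":[0,0,0],"fingers":-1},{"dp":[0.0636,-0.0406,0],"delta_rot":[0,0,0],"fingers":-1},{"dp":[0.0636,-0.0406,0],"delta_rot":[0,0,0],"fingers":-1},{"dp":[0.0636,-0.0406,0],"delta_rot":[0,0,0],"fingers":-1},{"dp":[0.0636,-0.0406,0],"delta_rot":[0,0,0],"fingers":-1},{"dp":[0.0636,-0.0406,0],"delta_rot":[0,0,0],"fingers":-1},{"dp":[0.0636,-0.0406,0],"delta_rot":[0,0,0],"fingers":-1}]' 90
python3 -m crank '[{"dp":[0,0,0],"delta_rot":[0,0,0],"fingers":-1},{"dp":[0,0,0],"delta_rot":[0,0,0],"fingers":-1}]'
python3 - <<'E'
from h import *
import pickle
m=manip.camera_model("wrist");p,d=manip.snapshot("wrist")
pickle.dump((m,p,d),open("w1.pkl","wb"));cv2.imwrite("pics/w1.png",p[:,:,::-1]);print(manip.sense()['tcp_pos'])
E
```

```text
t: 1.1
tcp_pos: [0.5013, -0.1989, 0.3036]
tool_rot: [0.98, 0.201, -0.0, -0.0]
force: [0.2, -0.5, 0.3]
finger_gap: 0.001
gripper_force: 0.0
t: 1.27
tcp_pos: [0.5014, -0.1987, 0.3036]
tool_rot: [0.979, 0.203, -0.0, -0.0]
force: [-0.0, -0.4, 0.4]
finger_gap: 0.0
gripper_force: 0.0
[ 0.5008 -0.2     0.3036]
```

View pics/w1.png

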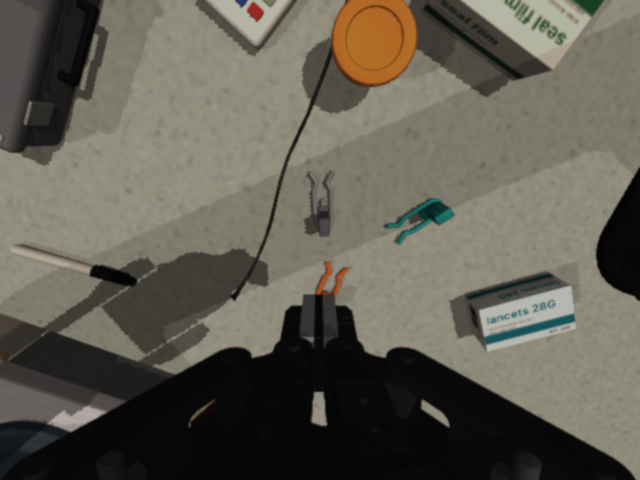

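The wrist view shows the grey clip with its tab at (322,220) and its mouth around (320,173). Orange is at (333,275), turquoise at (430,213), and the carrier's right edge is upper left. On to the carrier.

```bash
python3 -m crank '[{"dp":[0,0,-0.014],"delta_rot":[0,0,0.016],"fingers":-1},{"dp":[0,0,-0.014],"delta_rot":[0,0,0.016],"fingers":-1},{"dp":[0,0,-0.014],"delta_rot":[0,0,0.016],"fingers":-1},{"dp":[0,0,-0.014],"delta_rot":[0,0,0.016],"fingers":-1},{"dp":[-0.01,-0.08,-0.007],"delta_rot":[0,0,0],"fingers":-1},{"dp":[-0.01,-0.08,-0.007],"delta_rot":[0,0,0],"fingers":-1},{"dp":[-0.01,-0.08,-0.007],"delta_rot":[0,0,0],"fingers":-1},{"dp":[-0.01,-0.08,-0.007],"delta_rot":[0,0,0],"fingers":-1},{"dp":[-0.01,-0.08,-0.007],"delta_rot":[0,0,0],"fingers":-1},{"dp":[-0.01,-0.08,-0.007],"delta_rot":[0,0,0],"fingers":-1},{"dp":[-0.01,-0.08,-0.007],"delta_rot":[0,0,0],"fingers":-1},{"dp":[-0.01,-0.08,-0.007],"delta_rot":[0,0,0],"fingers":-1}]'
python3 -m crank '[{"dp":[0,0,0],"delta_rot":[0,0,0],"fingers":-1},{"dp":[0,0,0],"delta_rot":[0,0,0],"fingers":-1}]'
python3 - <<'E'
from h import *
import pickle
m=manip.camera_model("wrist");p,d=manip.snapshot("wrist")
pickle.dump((m,p,d),open("w2.pkl","wb"));cv2.imwrite("pics/w2.png",p[:,:,::-1]);print(manip.sense()['tcp_pos'])
P=cloud(m,d);print(np.nanmin(P[...,2]))
import cv2
g=np.isfinite(P[...,2])
# carrier lid
k=g&(abs(P[...,2]-.07)<.006)&(P[...,0]<.72)&(P[...,0]>.4)&(P[...,1]>0)&(P[...,1]<.25)
print("lid z",np.median(P[k][:,2]))
r=cv2.minAreaRect((P[k][:,:2]*1000).astype(np.float32));print(r)
E
```

```text
t: 2.32
tcp_pos: [0.4598, 0.1192, 0.3601]
tool_rot: [1.0, -0.001, 0.0, 0.0]
force: [1.0, 0.3, -0.6]
finger_gap: -0.001
gripper_force: 0.0
t: 2.48
tcp_pos: [0.4598, 0.1196, 0.36]
tool_rot: [1.0, 0.002, 0.0, 0.0]
force: [1.2, -0.2, -1.1]
finger_gap: -0.001
gripper_force: 0.0
[0.4602 0.1184 0.3599]
-0.9102060757798397
lid z 0.06955885383254862
((554.72314453125, 127.42575073242188), (159.1116485595703, 192.96331787109375), 86.6496353149414)
```

View pics/w2.png

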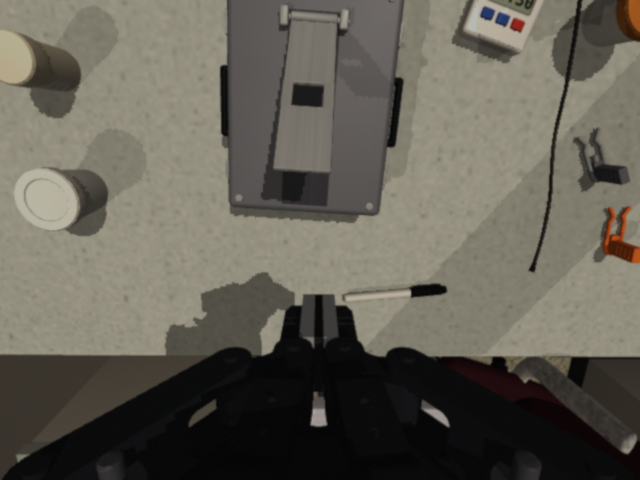

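The view shows the carrier front edge around (306,212), hinge at (316,17), strap hole at (308,95) and strap end at (302,170). Carrier centre comes out at (0.561,0.127) with yaw -3.4°, and the lid height of 69.6 mm agrees with the given 70. Next I fold the strap with shut fingers, pressing at carrier x ≈ -45.

```bash
python3 -m crank '[{"dp":[0.037,-0.007,0.054],"delta_rot":[0,0,0.0031],"fingers":-1},{"dp":[0.037,-0.007,0.054],"delta_rot":[0,0,0.0031],"fingers":-1},{"dp":[0.037,-0.007,0.054],"delta_rot":[0,0,0.0031],"fingers":-1},{"dp":[0,0,0.03],"delta_rot":[0,0,0],"fingers":-1},{"dp":[0,0,0.02],"delta_rot":[0,0,0],"fingers":-1},{"dp":[0,0,0.01],"delta_rot":[0,0,0],"fingers":-1},{"dp":[0,0,0.01],"delta_rot":[0,0,0],"fingers":-1},{"dp":[0,0,0.01],"delta_rot":[0,0,0],"fingers":-1},{"dp":[0,0,0.01],"delta_rot":[0,0,0],"fingers":-1}]'
python3 -m crank '[{"dp":[0,0,0.018],"delta_rot":[0,0,0],"fingers":-1},{"dp":[0,0,0.018],"delta_rot":[0,0,0],"fingers":-1},{"dp":[0,0,0.018],"delta_rot":[0,0,0],"fingers":-1},{"dp":[0,0,0.018],"delta_rot":[0,0,0],"fingers":-1},{"dp":[0,0,0.018],"delta_rot":[0,0,0],"fingers":-1}]'
```

```text
t: 3.28
tcp_pos: [0.5164, 0.1282, 0.2346]
tool_rot: [1.0, -0.029, 0.001, -0.0]
force: [-0.0, -0.0, 1.7]
finger_gap: -0.0
gripper_force: 0.2
t: 3.7
tcp_pos: [0.5157, 0.1288, 0.1879]
tool_rot: [1.0, -0.028, -0.0, 0.0]
force: [-0.7, -0.6, 1.0]
finger_gap: -0.001
gripper_force: 0.2
```

```bash
python3 -m crank '[{"dp":[0,0,0.018],"delta_rot":[0,0,0],"fingers":-1},{"dp":[0,0,0.018],"delta_rot":[0,0,0],"fingers":-1},{"dp":[0,0,0.018],"delta_rot":[0,0,0],"fingers":-1},{"dp":[0,0,0.014],"delta_rot":[0,0,0],"fingers":-1},{"dp":[0,0,0.004],"delta_rot":[0,0,0],"fingers":-1}]'
python3 -m crank '[{"dp":[0,0,0.003],"delta_rot":[0,0,0],"fingers":-1},{"dp":[0,0,0.003],"delta_rot":[0,0,0],"fingers":-1}]'
```

```text
t: 4.12
tcp_pos: [0.5154, 0.1287, 0.1515]
tool_rot: [1.0, -0.028, -0.001, 0.0]
force: [-0.4, 0.5, 0.3]
finger_gap: -0.003
gripper_force: 0.2
t: 4.28
tcp_pos: [0.516, 0.1287, 0.1498]
tool_rot: [1.0, -0.028, 0.0, -0.0]
force: [-0.2, 0.0, 0.6]
finger_gap: -0.004
gripper_force: 0.2
```

```bash
python3 -m crank '[{"dp":[0,0,0.003],"delta_rot":[0,0,0],"fingers":-1},{"dp":[0,0,0.003],"delta_rot":[0,0,0],"fingers":-1}]'
python3 -m crank '[{"dp":[0,0,0.002],"delta_rot":[0,0,0],"fingers":-1},{"dp":[0,0,0.002],"delta_rot":[0,0,0],"fingers":-1}]'
```

```text
t: 4.45
tcp_pos: [0.5161, 0.1287, 0.1472]
tool_rot: [1.0, -0.028, 0.0, -0.0]
force: [-0.3, -0.9, 0.7]
finger_gap: -0.002
gripper_force: 0.7
t: 4.62
tcp_pos: [0.5162, 0.1287, 0.1467]
tool_rot: [1.0, -0.028, 0.001, 0.0]
force: [-4.3, -0.5, 20.8]
finger_gap: -0.003
gripper_force: 10.2
```

```bash
python3 -m crank '[{"dp":[0,0,-0.03],"delta_rot":[0,0,0],"fingers":-1},{"dp":[0,0,-0.07],"delta_rot":[0,0,0],"fingers":-1},{"dp":[-0.02,0,-0.07],"delta_rot":[0,0,0],"fingers":-1},{"dp":[-0.03,0,-0.07],"delta_rot":[0,0,0],"fingers":-1},{"dp":[-0.03,0,-0.03],"delta_rot":[0,0,0],"fingers":-1},{"dp":[0,0,0],"delta_rot":[0,0,0],"fingers":-1},{"dp":[0,0,0],"delta_rot":[0,0,0],"fingers":-1}]'
python3 - <<'E'
from h import *
import pickle
m=manip.camera_model("wrist");p,d=manip.snapshot("wrist")
pickle.dump((m,p,d),open("w3.pkl","wb"))
cv2.imwrite("pics/w3.png",p[:,:,::-1])
P=cloud(m,d)
k=(P[...,2]>.0725)&(P[...,2]<.085)&(P[...,0]<.55)&(P[...,0]>.44)&(abs(P[...,1]-.13)<.03);print("strap",k.sum(),np.median(P[k][:,2]),cv2.minAreaRect((P[k][:,:2]*1000).astype(np.float32)))
k=(P[...,2]>.088)&(P[...,2]<.1)&(abs(P[...,0]-.54)<.03)&(abs(P[...,1]-.13)<.03);print("head",k.sum(),P[k].mean(0),P[k].min(0),P[k].max(0))
k=(abs(P[...,2]-.07)<.004)&(P[...,0]<.72)&(P[...,0]>.4)&(P[...,1]>0)&(P[...,1]<.25)
print("lid",cv2.minAreaRect((P[k][:,:2]*1000).astype(np.float32)))
E
```

```text
t: 5.2
tcp_pos: [0.476, 0.1311, 0.281]
tool_rot: [1.0, -0.028, 0.002, -0.0]
force: [0.6, -0.3, -0.9]
finger_gap: -0.001
gripper_force: 0.0
strap 4336 0.07403418984535531 ((510.9877014160156, 130.307861328125), (40.01922607421875, 79.4056396484375), 86.65459442138672)
head 493 [0.5412 0.1285 0.0919] [0.5323 0.1202 0.088 ] [0.5494 0.1373 0.0953]
lid ((548.8778076171875, 127.5272445678711), (157.3820037841797, 180.13336181640625), 86.85582733154297)
```

View pics/w3.png

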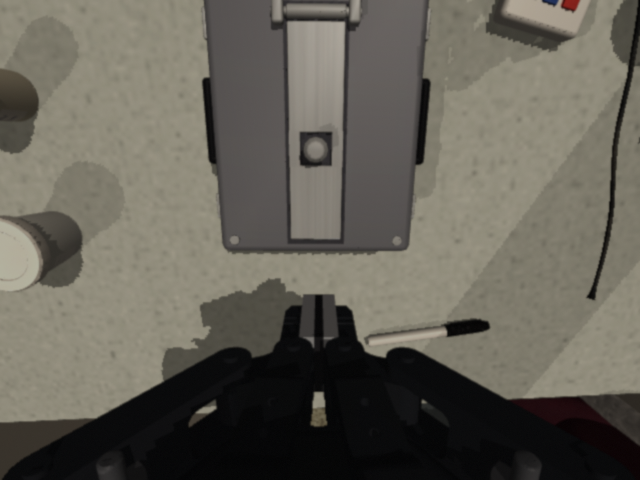

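The strap is flat: height 74.0 mm, width 40 mm, hole round the post at (316,149). Post axis is (0.5412,0.1285) with yaw -3.35°. Now measure the clip from view w1.

```bash
cat > clip.py <<'E'
from h import *
import pickle
def legs_tab(m,p,d,c0):
    P=cloud(m,d); near=np.hypot(P[...,0]-c0[0],P[...,1]-c0[1])<.055
    hsv=cv2.cvtColor(p,cv2.COLOR_RGB2HSV)
    tab=near&(P[...,2]>.030)&(P[...,2]<.055); low=near&(P[...,2]>.0025)&(P[...,2]<.012)
    return P,tab,low,near
E
python3 - <<'E'
from clip import *
m,p,d=pickle.load(open("w1.pkl","rb"))
P,tab,low,near=legs_tab(m,p,d,(.51,-.20))
print("tab",tab.sum(),P[tab].mean(0),P[tab].max(0),P[tab].min(0)); print("low",low.sum(),P[low].mean(0))
# dark-pixel mask
g=cv2.cvtColor(p,cv2.COLOR_RGB2GRAY);x0,y0=290,155
c=np.hstack([cv2.resize(p[155:250,285:365],(400,475),interpolation=0),cv2.cvtColor(cv2.resize((np.clip(P[155:250,285:365,2]*5000,0,255)).astype(np.uint8),(400,475),interpolation=0),cv2.COLOR_GRAY2RGB)])
cv2.imwrite("pics/w1c.png",c[:,:,::-1])
for u,v in((311,173),(330,173)):print(onplane(m,u,v,.0045))
E
```

```text
tab 222 [ 0.495  -0.2077  0.0403] [ 0.5037 -0.2005  0.0431] [ 0.4845 -0.2162  0.0309]
low 835 [ 0.5113 -0.1885  0.0055]
[ 0.5319 -0.178   0.0045]
[ 0.5396 -0.1956  0.0045]<stdin>:7: RuntimeWarning: invalid value encountered in cast
```

View pics/w1c.png

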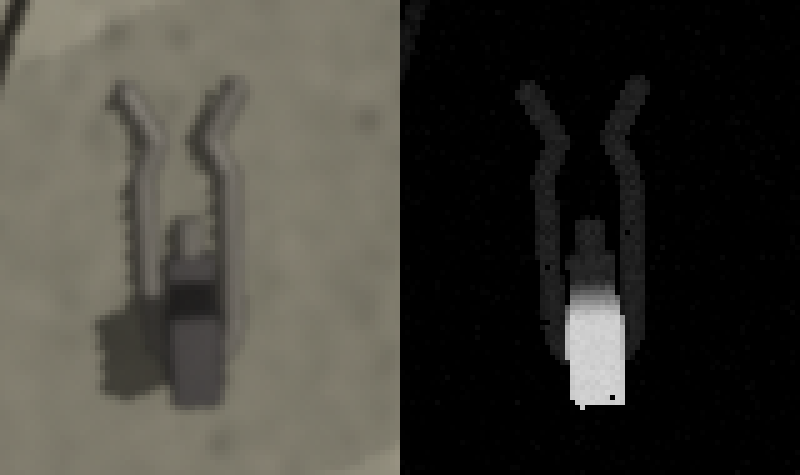

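The crop shows the tab top at crop (597,350) and both legs opening upward with the mouth at (525-640,90). The depth image resolves it well.

```bash
cat > pose.py <<'E'
from clip import *
def pose(m,p,d,c0,verbose=1):
    P,_,_,near=legs_tab(m,p,d,c0)
    t=P[near&(P[...,2]>.038)&(P[...,2]<.05)]; r=cv2.minAreaRect((t[:,:2]*1000).astype(np.float32)); tc=np.array(r[0])/1000
    l=P[near&(P[...,2]>.0035)&(P[...,2]<.009)]
    a=np.arctan2(*(l[:,:2].mean(0)-tc)[::-1])
    for _ in range(4):   # heading from tab centre to the middle of the mouth flare
        e=np.array([np.cos(a),np.sin(a)]);n=np.array([-e[1],e[0]]);q=(l[:,:2]-tc)
        f=q[(q@e>.030)&(q@e<.055)]; mid=(f@n); c=(mid.max()+mid.min())/2; a+=c/(f@e).mean()
    print("tab rect",r,"z",np.median(t[:,2]),"legs z",np.median(l[:,2]),"heading",np.degrees(a),"reach",(q@e).max(),"width",mid.max()-mid.min(),"origin",tc+.001*e)
E
python3 - <<'E'
from pose import *
pose(*pickle.load(open("w1.pkl","rb")),(.51,-.20))
m=manip.camera_model("top");pose(m,cv2.imread("pics/top0.png")[:,:,::-1],np.load("top0.npy"),(.51,-.2))
s=manip.sense();print(s['tcp_pos'],R.from_quat(s['tool_rot']).as_rotvec())
E
```

```text
tab rect ((494.0145263671875, -208.41473388671875), (18.185625076293945, 9.633052825927734), 23.653606414794922) z 0.04131825030527453 legs z 0.005933777408974328 heading 63.340136972023686 reach 0.06939518675274009 width 0.07871071230430288 origin [ 0.4945 -0.2075]
tab rect ((493.2442932128906, -207.8113555908203), (15.37419605255127, 8.777324676513672), 21.703092575073242) z 0.040959988871886566 legs z 0.005549464221328515 heading 18.65162619921815 reach 0.06781691969134483 width 0.09528586169180239 origin [ 0.4942 -0.2075]
[0.4762 0.1309 0.2799] [-3.1403  0.089  -0.0021]
```

```bash
python3 -m crank '[{"dp":[0,0,0],"delta_rot":[0,0,-0.019],"fingers":0},{"dp":[0,0,0],"delta_rot":[0,0,-0.019],"fingers":0},{"dp":[0,0,0],"delta_rot":[0,0,-0.019],"fingers":0},{"dp":[-0.0354,0.0708,0.0044],"delta_rot":[0,0,-0.019],"fingers":0},{"dp":[-0.0354,0.0708,0.0044],"delta_rot":[0,0,0],"fingers":0},{"dp":[-0.0354,0.0708,0.0044],"delta_rot":[0,0,0],"fingers":0},{"dp":[-0.0354,0.0708,0.0044],"delta_rot":[0,0,0],"fingers":0},{"dp":[-0.0354,0.0708,0.0044],"delta_rot":[0,0,0],"fingers":0},{"dp":[-0.0354,0.0708,0.0044],"delta_rot":[0,0,0],"fingers":0},{"dp":[-0.0354,0.0708,0.0044],"delta_rot":[0,0,0],"fingers":0},{"dp":[-0.0354,0.0708,0.0044],"delta_rot":[0,0,0],"fingers":0},{"dp":[-0.0354,0.0708,0.0044],"delta_rot":[0,0,0],"fingers":0}]'
python3 -m crank '[{"dp":[0,0,0],"delta_rot":[0,0,0],"fingers":0},{"dp":[0,0,0],"delta_rot":[0,0,0],"fingers":0},{"dp":[0,0,0],"delta_rot":[0,0,0],"fingers":0}]'
cat > pose.py <<'E'
from clip import *
def pose(m,p,d,c0):
    P,_,_,near=legs_tab(m,p,d,c0)
    t=P[near&(P[...,2]>.038)&(P[...,2]<.05)]; r=cv2.minAreaRect((t[:,:2]*1000).astype(np.float32)); tc=np.array(r[0])/1000
    l=P[near&(P[...,2]>.0035)&(P[...,2]<.010)][:,:2]-tc; a=np.radians(25.)
    for _ in range(5):   # heading: tab centre -> middle between the straight legs / flare
        e=np.array([np.cos(a),np.sin(a)]);n=np.array([-e[1],e[0]]); x,y=l@e,l@n
        k=(x>.012)&(x<.052)&(abs(y)<.016); L,Rr=k&(y>.003),k&(y<-.003)
        bins=np.arange(.014,.05,.004); c=[]
        for b in bins:
            A,B=L&(abs(x-b)<.002),Rr&(abs(x-b)<.002)
            if A.any() and B.any(): c.append((b,(y[A].mean()+y[B].mean())/2))
        c=np.array(c);s,i=np.polyfit(c[:,0],c[:,1],1);a+=s
    print("tab",r,"z",np.median(t[:,2]).round(4),"heading",np.degrees(a).round(2),"offset at tab",round(i,4),"reach",x[k].max().round(4),"y",y[k].min().round(4),y[k].max().round(4))
    return tc,a
E
python3 - <<'E'
from pose import *
m=manip.camera_model("wrist");p,d=manip.snapshot("wrist");pickle.dump((m,p,d),open("w4.pkl","wb"))
pose(*pickle.load(open("w1.pkl","rb")),(.51,-.20)); pose(m,p,d,(.51,-.20))
s=manip.sense();T=R.from_quat(s['tool_rot']);print(s['tcp_pos'],np.degrees(np.arctan2(*T.apply([1,0,0])[1::-1])))
E
```

```text
t: 6.25
tcp_pos: [0.4529, -0.2231, 0.2583]
tool_rot: [0.979, 0.203, -0.001, -0.001]
force: [0.1, -0.1, -0.8]
finger_gap: 0.501
gripper_force: 0.0
t: 6.5
tcp_pos: [0.4528, -0.2205, 0.2587]
tool_rot: [0.979, 0.203, -0.001, -0.002]
force: [-0.4, -0.5, 0.2]
finger_gap: 0.501
gripper_force: 0.0
tab ((494.0145263671875, -208.41473388671875), (18.185625076293945, 9.633052825927734), 23.653606414794922) z 0.0413 heading 26.56 offset at tab 0.0001 reach 0.0496 y -0.0129 0.0135
tab ((493.7820129394531, -208.40948486328125), (18.11240577697754, 9.58480453491211), 23.845335006713867) z 0.0414 heading 26.75 offset at tab -0.0001 reach 0.0499 y -0.0131 0.0133
[ 0.4528 -0.2197  0.259 ] 23.49228932013214
```

```bash
python3 -m crank '[{"dp":[0,0,0],"delta_rot":[0,0,-0.0083],"fingers":0},{"dp":[0.0389,0.0079,0.02],"delta_rot":[0,0,0],"fingers":0},{"dp":[0.0389,0.0079,0.04],"delta_rot":[0,0,0],"fingers":0},{"dp":[0,0,0.06],"delta_rot":[0,0,0],"fingers":0},{"dp":[0,0,0.06],"delta_rot":[0,0,0],"fingers":0},{"dp":[0,0,0.05],"delta_rot":[0,0,0],"fingers":0},{"dp":[0,0,0],"delta_rot":[0,0,0],"fingers":0},{"dp":[0,0,0],"delta_rot":[0,0,0],"fingers":0}]'
python3 - <<'E'
from h import *
s=manip.sense();T=R.from_quat(s['tool_rot']);print(s['tcp_pos'],np.degrees(np.arctan2(*T.apply([1,0,0])[1::-1])),T.apply([0,0,1]))
t=np.array([.4911,-.2097,.086]);rows(t-s['tcp_pos'])
m=manip.camera_model("wrist");p,d=manip.snapshot("wrist");cv2.imwrite("pics/w5.png",p[:,:,::-1])
E
```

```text
t: 7.22
tcp_pos: [0.4911, -0.2084, 0.1443]
tool_rot: [0.973, 0.23, -0.001, -0.002]
force: [0.1, 0.2, 0.3]
finger_gap: 0.496
gripper_force: 0.0
[ 0.4911 -0.2084  0.1443] 26.599924683373846 [-0.0034  0.0025 -1.    ]
dp total [-0.0009  0.0028  0.1165] rows 2 each [-0.0005  0.0014  0.0583] | rotz total 0.0 rows 0
```

View pics/w5.png

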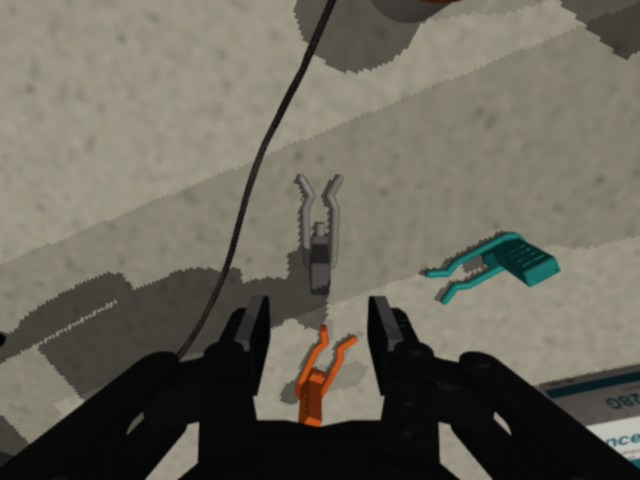

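The grey clip is centred between the open fingers: tab (320,265), legs straight ahead. The orange legs are at (335,335), behind and below the finger line. Descend and grip.

```bash
python3 -m crank '[{"dp":[0,0.003,0.05],"delta_rot":[0,0,0],"fingers":0},{"dp":[0,0,0.044],"delta_rot":[0,0,0],"fingers":0},{"dp":[0,0,0.0225],"delta_rot":[0,0,0],"fingers":0},{"dp":[0,0,0],"delta_rot":[0,0,0],"fingers":0}]' 30
python3 -m crank '[{"dp":[0,0,0],"delta_rot":[0,0,0],"fingers":-1},{"dp":[0,0,0],"delta_rot":[0,0,0],"fingers":-1},{"dp":[0,0,0],"delta_rot":[0,0,0],"fingers":-1},{"dp":[0,0,0],"delta_rot":[0,0,0],"fingers":-1},{"dp":[0,0,0],"delta_rot":[0,0,0],"fingers":-1}]' 40
```

```text
t: 7.6
tcp_pos: [0.4921, -0.2113, 0.0867]
tool_rot: [0.973, 0.229, -0.0, -0.001]
force: [-0.6, 0.2, 0.4]
finger_gap: 0.498
gripper_force: 0.0
t: 8.02
tcp_pos: [0.4929, -0.2122, 0.0886]
tool_rot: [0.973, 0.229, 0.001, 0.001]
force: [-0.1, 0.6, 6.9]
finger_gap: 0.111
gripper_force: 42.2
```

```bash
python3 -m crank '[{"dp":[0,0,0],"delta_rot":[0,0,0],"fingers":-1},{"dp":[0,0,0],"delta_rot":[0,0,0],"fingers":-1}]' 90
python3 -c "
from h import *
s=manip.sense();print(s['tcp_pos'],R.from_quat(s['tool_rot']).as_matrix())"
```

```text
t: 8.18
tcp_pos: [0.493, -0.2122, 0.0887]
tool_rot: [0.973, 0.229, 0.001, 0.001]
force: [0.0, 0.5, 7.0]
finger_gap: 0.095
gripper_force: 87.9
[ 0.493  -0.2122  0.0887] [[ 0.8953  0.4455  0.0023]
 [ 0.4455 -0.8953 -0.0015]
 [ 0.0014  0.0024 -1.    ]]
```

```bash
python3 -m crank '[{"dp":[0,0,-0.02],"delta_rot":[0,0,0],"fingers":-1},{"dp":[0,0,-0.07],"delta_rot":[0,0,0],"fingers":-1},{"dp":[0,0,-0.08],"delta_rot":[0,0,0],"fingers":-1},{"dp":[0,0,-0.08],"delta_rot":[0,0,0],"fingers":-1},{"dp":[0,0,-0.03],"delta_rot":[0,0,0],"fingers":-1},{"dp":[0,0,0],"delta_rot":[0,0,0],"fingers":-1},{"dp":[0,0,0],"delta_rot":[0,0,0],"fingers":-1}]'
python3 - <<'E'
from h import *
import pickle
s=manip.sense();T=R.from_quat(s['tool_rot']);print(s['tcp_pos'],s['force'])
m=manip.camera_model("wrist");p,d=manip.snapshot("wrist");P=cloud(m,d);pickle.dump((m,p,d,s),open("w6.pkl","wb"))
Q=T.inv().apply((P-s['tcp_pos']).reshape(-1,3)).reshape(P.shape)   # in tool frame
k=(Q[...,0]>-.02)&(Q[...,0]<.08)&(abs(Q[...,1])<.018)&(Q[...,2]>.06)&(Q[...,2]<.13)
print(k.sum())
l=k&(Q[...,2]>.078)
x,y,z=Q[l].T
print("legs: reach",np.percentile(x,99.5),"z",np.median(z),"y",y.min(),y.max())
for b in np.arange(.014,.054,.004):
    A=(abs(x-b)<.002)&(y>0);B=(abs(x-b)<.002)&(y<0)
    if A.any() and B.any(): print(b.round(3),y[A].mean().round(4),y[B].mean().round(4),((y[A].mean()+y[B].mean())/2).round(4),np.median(z[A]).round(4),np.median(z[B]).round(4))
cv2.imwrite("pics/w6.png",p[100:340,190:450,::-1])
E
```

```text
t: 8.77
tcp_pos: [0.4924, -0.2119, 0.2285]
tool_rot: [0.973, 0.229, 0.001, 0.001]
force: [-1.4, 0.7, -1.0]
finger_gap: 0.095
gripper_force: 87.9
[ 0.4924 -0.2119  0.2285] [-1.3617  0.6629 -1.0081]
3912
legs: reach 0.051615814604351044 z 0.08266342855807603 y -0.012829988303790223 0.013816397143727656
0.014 0.0055 -0.0051 0.0002 0.082 0.082
0.018 0.0058 -0.0056 0.0001 0.0825 0.0827
0.022 0.0057 -0.0058 -0.0001 0.0827 0.0827
0.026 0.0094 -0.0079 0.0007 0.0829 0.0827
0.03 0.0093 -0.0081 0.0006 0.0829 0.0827
0.034 0.0087 -0.0076 0.0005 0.0827 0.0827
0.038 0.007 -0.0058 0.0006 0.0829 0.0827
0.042 0.007 -0.0059 0.0005 0.0828 0.0827
0.046 0.0091 -0.0081 0.0005 0.0828 0.0828
0.05 0.011 -0.01 0.0005 0.0829 0.0829
```

View pics/w6.png

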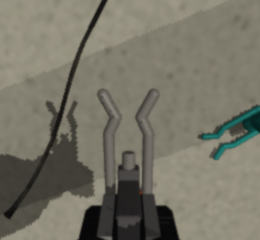

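The clip is held straight and level: leg tips at crop (103,93) and (155,93), centred within 0.6 mm, and its underside 89.8 mm ahead of the TCP. Carry it to the start of the slide.

```bash
python3 -m crank '[{"dp":[0,0,0],"delta_rot":[0,0,0.01664],"fingers":-1},{"dp":[0,0,0],"delta_rot":[0,0,0.01664],"fingers":-1},{"dp":[0,0,0],"delta_rot":[0,0,0.01664],"fingers":-1},{"dp":[0,0,0],"delta_rot":[0,0,0.01664],"fingers":-1},{"dp":[0,0,0],"delta_rot":[0,0,0.01664],"fingers":-1}]'
python3 -m crank '[{"dp":[-0.0082,-0.04,0],"delta_rot":[0,0,0],"fingers":-1},{"dp":[-0.0082,-0.07,0],"delta_rot":[0,0,0],"fingers":-1},{"dp":[-0.0082,-0.078,0],"delta_rot":[0,0,0],"fingers":-1},{"dp":[-0.0082,-0.078,0],"delta_rot":[0,0,0],"fingers":-1},{"dp":[-0.0082,-0.078,0],"delta_rot":[0,0,0],"fingers":-1},{"dp":[-0.0082,-0.078,0],"delta_rot":[0,0,0],"fingers":-1},{"dp":[-0.0082,-0.078,0],"delta_rot":[0,0,0],"fingers":-1},{"dp":[-0.0082,-0.078,0],"delta_rot":[0,0,0],"fingers":-1},{"dp":[-0.008,-0.07,0],"delta_rot":[0,0,0],"fingers":-1},{"dp":[0,-0.0385,0.02],"delta_rot":[0,0,0],"fingers":-1},{"dp":[0,0,0.02],"delta_rot":[0,0,0],"fingers":-1},{"dp":[0,0,0],"delta_rot":[0,0,0],"fingers":-1}]'
cat > st.py <<'E'
from h import *
s=manip.sense();T=R.from_quat(s['tool_rot']);a=np.radians(-3.35);e=np.array([np.cos(a),np.sin(a)]);n=np.array([-e[1],e[0]])
r=s['tcp_pos'][:2]-[.5412,.1285];f=s['force']
print("along",round(r@e*1000,2),"across",round(r@n*1000,2),"z",s['tcp_pos'][2],"yaw",np.degrees(np.arctan2(*T.apply([1,0,0])[1::-1])).round(2),"axis",T.apply([0,0,1]),"F along/across/z",(f[:2]@e).round(1),(f[:2]@n).round(1),f[2].round(1),"|F|",np.linalg.norm(f).round(1))
E
python3 -m crank '[{"dp":[0,0,0],"delta_rot":[0,0,0],"fingers":-1}]'; python3 st.py
```

```text
t: 9.23
tcp_pos: [0.4911, -0.2111, 0.2248]
tool_rot: [0.999, -0.033, -0.002, -0.001]
force: [0.3, 0.7, -0.5]
finger_gap: 0.096
gripper_force: 87.8
t: 10.23
tcp_pos: [0.474, 0.1343, 0.2039]
tool_rot: [1.0, -0.029, -0.004, 0.0]
force: [-0.3, 1.4, -1.5]
finger_gap: 0.098
gripper_force: 87.9
t: 10.32
tcp_pos: [0.475, 0.1331, 0.2052]
tool_rot: [1.0, -0.03, -0.003, 0.0]
force: [-0.6, 0.2, -0.2]
finger_gap: 0.095
gripper_force: 88.0
along -66.32 across 0.76 z 0.20522331363998006 yaw -3.45 axis [-0.0053 -0.0004 -1.    ] F along/across/z -0.6 0.2 -0.2 |F| 0.6
```

```bash
cat > rel.py <<'E'
from h import *
s=manip.sense();T=R.from_quat(s['tool_rot'])
m=manip.camera_model("wrist");p,d=manip.snapshot("wrist");P=cloud(m,d)
Q=T.inv().apply((P-s['tcp_pos']).reshape(-1,3)).reshape(P.shape)
k=(abs(Q[...,1])<.018)&(Q[...,2]>.078)&(Q[...,2]<.0875)&(Q[...,0]>.026)&(Q[...,0]<.054)
x,y,z=Q[k].T;L,B=y>.002,y<-.002
print("legs reach",np.percentile(x,99.5).round(4),"mid y",((y[L].mean()+y[B].mean())/2).round(4),"z",np.median(z).round(4))
hz=s['tcp_pos'][2]-.0925
h=(abs(P[...,2]-.0925)<.0035)&(np.hypot(P[...,0]-.5412,P[...,1]-.1285)<.014)&~k
print("head",h.sum(),((Q[h].max(0)+Q[h].min(0))/2).round(4),"extent",(Q[h].max(0)-Q[h].min(0)).round(4),"world",((P[h].max(0)+P[h].min(0))/2).round(4))
t=(abs(P[...,2]-.074)<.003)&(abs(Q[...,1])<.017)&(Q[...,0]>.085)&(Q[...,0]<.13);A=Q[t]
print("strap z tool",t.sum(),np.median(A[:,2]).round(4),"world",np.median(P[t][:,2]).round(4))
cv2.imwrite("pics/rel.png",p[:,:,::-1])
E
python3 rel.py
```

```text
legs reach 0.0524 mid y 0.0011 z 0.0828
head 955 [0.0666 0.0007 0.1129] extent [0.0174 0.0175 0.006 ] world [0.5409 0.1284 0.092 ]
strap z tool 6576 0.1305 world 0.0741
```

```bash
python3 -m crank '[{"dp":[0,-0.0008,0.03],"delta_rot":[0,0,0],"fingers":-1},{"dp":[0,0,0.025],"delta_rot":[0,0,0],"fingers":-1},{"dp":[0,0,0.015],"delta_rot":[0,0,0],"fingers":-1},{"dp":[0,0,0.008],"delta_rot":[0,0,0],"fingers":-1},{"dp":[0,0,0],"delta_rot":[0,0,0],"fingers":-1},{"dp":[0,0,0],"delta_rot":[0,0,0],"fingers":-1}]'; python3 st.py; python3 rel.py
```

```text
t: 10.87
tcp_pos: [0.4767, 0.133, 0.1682]
tool_rot: [1.0, -0.031, 0.0, -0.0]
force: [0.5, 0.8, -0.2]
finger_gap: 0.098
gripper_force: 88.0
along -64.66 across 0.76 z 0.16819573125915346 yaw -3.53 axis [ 0.0001  0.     -1.    ] F along/across/z 0.4 0.9 -0.2 |F| 1.0
legs reach 0.0524 mid y 0.0011 z 0.0828
head 1434 [0.0644 0.0006 0.0761] extent [0.017  0.0169 0.0062] world [0.541  0.1285 0.0921]
strap z tool 9044 0.0941 world 0.0741
```

```bash
python3 -m crank '[{"dp":[0,-0.0008,0.003],"delta_rot":[0,0,0],"fingers":-1},{"dp":[0,0,0.003],"delta_rot":[0,0,0],"fingers":-1},{"dp":[0,0,0],"delta_rot":[0,0,0],"fingers":-1},{"dp":[0,0,0],"delta_rot":[0,0,0],"fingers":-1}]'; python3 st.py; python3 rel.py
```

```text
t: 11.25
tcp_pos: [0.4765, 0.1339, 0.1652]
tool_rot: [1.0, -0.03, 0.0, 0.0]
force: [0.1, 0.1, -0.6]
finger_gap: 0.094
gripper_force: 88.0
along -64.92 across 1.62 z 0.1652181968212894 yaw -3.48 axis [ 0.0003 -0.     -1.    ] F along/across/z 0.1 0.1 -0.6 |F| 0.6
legs reach 0.0524 mid y 0.0011 z 0.0828
head 1505 [0.0645 0.0015 0.0732] extent [0.017 0.017 0.006] world [0.5408 0.1285 0.092 ]
strap z tool 9168 0.0911 world 0.0741
```

```bash
python3 -m crank '[{"dp":[0.006,0.0005,0],"delta_rot":[0,0,0],"fingers":-1},{"dp":[0.01,0,0],"delta_rot":[0,0,0],"fingers":-1},{"dp":[0.008,0,0],"delta_rot":[0,0,0],"fingers":-1},{"dp":[0.004,0,0],"delta_rot":[0,0,0],"fingers":-1},{"dp":[0,0,0],"delta_rot":[0,0,0],"fingers":-1}]'; python3 st.py
python3 -m crank '[{"dp":[0.002,0,0],"delta_rot":[0,0,0],"fingers":-1},{"dp":[0.002,0,0],"delta_rot":[0,0,0],"fingers":-1}]'; python3 st.py
python3 -m crank '[{"dp":[0.002,0,0],"delta_rot":[0,0,0],"fingers":-1}]'; python3 st.py
```

```text
t: 11.72
tcp_pos: [0.4915, 0.1326, 0.1651]
tool_rot: [1.0, -0.031, 0.001, -0.0]
force: [-0.1, 0.2, -0.7]
finger_gap: 0.097
gripper_force: 88.0
along -49.85 across 1.23 z 0.1651100057628597 yaw -3.51 axis [ 0.0013  0.0001 -1.    ] F along/across/z -0.1 0.2 -0.7 |F| 0.7
t: 11.88
tcp_pos: [0.4923, 0.1326, 0.165]
tool_rot: [1.0, -0.03, -0.0, 0.0]
force: [-0.2, 0.3, -1.9]
finger_gap: 0.098
gripper_force: 88.0
along -49.09 across 1.24 z 0.16497250162273183 yaw -3.49 axis [-0.0006 -0.     -1.    ] F along/across/z -0.2 0.3 -1.9 |F| 2.0
t: 11.97
tcp_pos: [0.4933, 0.1326, 0.165]
tool_rot: [1.0, -0.03, -0.0, 0.0]
force: [-0.7, -0.3, -0.6]
finger_gap: 0.097
gripper_force: 88.0
along -48.08 across 1.25 z 0.16500546764557897 yaw -3.49 axis [-0.0005 -0.     -1.    ] F along/across/z -0.7 -0.3 -0.6 |F| 1.0
```

```bash
python3 -m crank '[{"dp":[0.002,0,0],"delta_rot":[0,0,0],"fingers":-1}]'; python3 st.py
python3 -m crank '[{"dp":[0.002,0,0],"delta_rot":[0,0,0],"fingers":-1}]' >/dev/null; python3 st.py
python3 -m crank '[{"dp":[0.001,0,0],"delta_rot":[0,0,0],"fingers":-1}]' >/dev/null; python3 st.py
```

```text
t: 12.05
tcp_pos: [0.4938, 0.1325, 0.1649]
tool_rot: [1.0, -0.03, -0.001, 0.0]
force: [-2.2, -1.1, -1.2]
finger_gap: 0.096
gripper_force: 88.0
along -47.54 across 1.2 z 0.16494795952414593 yaw -3.49 axis [-0.0019 -0.0001 -1.    ] F along/across/z -2.1 -1.2 -1.2 |F| 2.7
along -47.19 across 1.19 z 0.16480074505741765 yaw -3.48 axis [-0.0035 -0.0001 -1.    ] F along/across/z -2.6 0.2 -0.7 |F| 2.7
along -46.91 across 1.19 z 0.16471640780707408 yaw -3.48 axis [-0.004  -0.0001 -1.    ] F along/across/z -3.5 -0.4 0.4 |F| 3.6
```

```bash
python3 -m crank '[{"dp":[0.002,0,0],"delta_rot":[0,0,0],"fingers":-1}]' >/dev/null; python3 st.py
python3 -m crank '[{"dp":[0.002,0,0],"delta_rot":[0,0,0],"fingers":-1}]' >/dev/null; python3 st.py
python3 -m crank '[{"dp":[0.001,0,0],"delta_rot":[0,0,0],"fingers":-1}]' >/dev/null; python3 st.py
```

```text
along -46.41 across 1.18 z 0.16460091768156745 yaw -3.48 axis [-0.0051 -0.0001 -1.    ] F along/across/z -5.5 -0.9 0.1 |F| 5.6
along -45.85 across 1.18 z 0.16446810255575553 yaw -3.48 axis [-0.0064 -0.0001 -1.    ] F along/across/z -6.8 -0.1 -1.2 |F| 6.9
along -45.56 across 1.15 z 0.1643649183331873 yaw -3.48 axis [-0.007  -0.0001 -1.    ] F along/across/z -6.7 -0.2 -1.0 |F| 6.8
```

```bash
python3 -m crank '[{"dp":[0.002,0,0],"delta_rot":[0,0,0],"fingers":-1}]' >/dev/null; python3 st.py
python3 -m crank '[{"dp":[0.001,0,0],"delta_rot":[0,0,0],"fingers":-1}]' >/dev/null; python3 st.py
```

```text
along -45.14 across 1.17 z 0.16424342998326286 yaw -3.48 axis [-0.0084 -0.0001 -1.    ] F along/across/z -6.6 0.1 -2.5 |F| 7.0
along -44.87 across 1.15 z 0.16408067817206132 yaw -3.48 axis [-0.0091 -0.0001 -1.    ] F along/across/z -7.6 0.5 -0.7 |F| 7.7
```

```bash
python3 -m crank '[{"dp":[0.002,0,-0.001],"delta_rot":[0,0,0],"fingers":-1}]' >/dev/null; python3 st.py
python3 -m crank '[{"dp":[0.001,0,-0.0005],"delta_rot":[0,0,0],"fingers":-1}]' >/dev/null; python3 st.py
python3 -m crank '[{"dp":[0.001,0,0],"delta_rot":[0,0,0],"fingers":-1}]' >/dev/null; python3 st.py
```

```text
along -44.59 across 1.14 z 0.1643150025916381 yaw -3.48 axis [-0.011  -0.0001 -0.9999] F along/across/z -8.3 0.1 -3.3 |F| 8.9
along -44.46 across 1.13 z 0.1643931138766188 yaw -3.48 axis [-0.0122 -0.0001 -0.9999] F along/across/z -7.4 0.3 -2.7 |F| 7.9
along -44.4 across 1.12 z 0.16430594763481077 yaw -3.48 axis [-0.0132 -0.0001 -0.9999] F along/across/z -9.6 0.6 -1.6 |F| 9.7
```

```bash
python3 -m crank '[{"dp":[0.002,0,0],"delta_rot":[0,0,0],"fingers":-1}]' >/dev/null; python3 st.py
python3 -m crank '[{"dp":[0.001,0,0],"delta_rot":[0,0,0],"fingers":-1}]' >/dev/null; python3 st.py
```

```text
along -44.17 across 1.12 z 0.16426129536186687 yaw -3.48 axis [-0.0151 -0.0001 -0.9999] F along/across/z -11.4 0.2 0.4 |F| 11.5
along -43.35 across 1.12 z 0.16428402485603977 yaw -3.47 axis [-0.014  -0.0002 -0.9999] F along/across/z -8.4 0.1 -0.9 |F| 8.5
```

```bash
python3 -m crank '[{"dp":[0.002,0,0],"delta_rot":[0,0,0],"fingers":-1}]' >/dev/null; python3 st.py
python3 -m crank '[{"dp":[0.001,0,0],"delta_rot":[0,0,0],"fingers":-1}]' >/dev/null; python3 st.py
python3 -m crank '[{"dp":[0.001,0,0],"delta_rot":[0,0,0],"fingers":-1}]' >/dev/null; python3 st.py
```

```text
along -40.65 across 1.18 z 0.16465320278638193 yaw -3.47 axis [-0.0092 -0.0002 -1.    ] F along/across/z -4.6 -0.7 -0.8 |F| 4.8
along -37.75 across 1.22 z 0.16523037319325695 yaw -3.47 axis [-0.0031 -0.0001 -1.    ] F along/across/z -2.8 -0.0 -1.4 |F| 3.1
along -35.23 across 1.25 z 0.1658284175599665 yaw -3.48 axis [ 0.0019 -0.0001 -1.    ] F along/across/z -0.5 -0.6 -2.1 |F| 2.2
```

```bash
python3 -m crank '[{"dp":[0,0,0.001],"delta_rot":[0,0,0],"fingers":-1},{"dp":[0,0,0.001],"delta_rot":[0,0,0],"fingers":-1}]' >/dev/null; python3 st.py; python3 rel.py
python3 -m crank '[{"dp":[0.002,0,0],"delta_rot":[0,0,0],"fingers":-1}]' >/dev/null; python3 st.py
```

```text
along -34.14 across 1.22 z 0.16536828099190434 yaw -3.5 axis [ 0.0044  0.     -1.    ] F along/across/z 0.7 -0.8 0.2 |F| 1.1
legs reach 0.0524 mid y 0.0011 z 0.0827
head 1239 [0.0337 0.0012 0.0737] extent [0.0173 0.0173 0.0058] world [0.541  0.1285 0.0919]
strap z tool 8516 0.0916 world 0.0742
along -33.81 across 1.19 z 0.16523536750874523 yaw -3.5 axis [ 0.0027  0.     -1.    ] F along/across/z -0.1 0.1 -0.5 |F| 0.5
```

```bash
for i in 1; do python3 -m crank '[{"dp":[0.002,0,0],"delta_rot":[0,0,0],"fingers":-1}]' >/dev/null; python3 st.py; done
python3 -m crank '[{"dp":[0.002,0,0],"delta_rot":[0,0,0],"fingers":-1}]' >/dev/null; python3 st.py
python3 -m crank '[{"dp":[0.002,0,0],"delta_rot":[0,0,0],"fingers":-1}]' >/dev/null; python3 st.py
python3 -m crank '[{"dp":[0.001,0,0],"delta_rot":[0,0,0],"fingers":-1}]' >/dev/null; python3 st.py
```

```text
along -33.31 across 1.21 z 0.16505609364330734 yaw -3.5 axis [ 0.0012  0.0001 -1.    ] F along/across/z -1.0 -0.5 -1.4 |F| 1.8
along -32.62 across 1.2 z 0.164884934339596 yaw -3.49 axis [ 0.0004  0.     -1.    ] F along/across/z -1.3 -1.0 -0.3 |F| 1.7
along -31.65 across 1.23 z 0.16486912488203398 yaw -3.49 axis [ 0.0005  0.0001 -1.    ] F along/across/z 0.2 0.1 -1.5 |F| 1.5
along -31.01 across 1.26 z 0.1648477195703259 yaw -3.49 axis [ 0.0007  0.0001 -1.    ] F along/across/z 0.2 -0.2 0.4 |F| 0.4
```

```bash
python3 -m crank '[{"dp":[0.002,0,0],"delta_rot":[0,0,0],"fingers":-1}]' >/dev/null; python3 st.py
python3 -m crank '[{"dp":[0.002,0,0],"delta_rot":[0,0,0],"fingers":-1}]' >/dev/null; python3 st.py
python3 -m crank '[{"dp":[0.002,0,0],"delta_rot":[0,0,0],"fingers":-1}]' >/dev/null; python3 st.py
python3 -m crank '[{"dp":[0,0,0],"delta_rot":[0,0,0],"fingers":-1}]' >/dev/null; python3 st.py
```

```text
along -30.34 across 1.28 z 0.16477794382430813 yaw -3.49 axis [ 0.      0.0001 -1.    ] F along/across/z 0.3 -1.0 -0.4 |F| 1.1
along -30.03 across 1.24 z 0.16469915388013645 yaw -3.49 axis [-0.0019  0.0001 -1.    ] F along/across/z -2.6 -1.3 0.5 |F| 2.9
along -29.79 across 1.24 z 0.16458268636351953 yaw -3.49 axis [-0.0038  0.0001 -1.    ] F along/across/z -4.3 -0.4 2.0 |F| 4.8
along -29.81 across 1.25 z 0.16456660767461095 yaw -3.48 axis [-0.0037  0.0001 -1.    ] F along/across/z -4.0 0.5 1.6 |F| 4.4
```

```bash
python3 -m crank '[{"dp":[0.003,0,0],"delta_rot":[0,0,0],"fingers":-1}]' >/dev/null; python3 st.py
python3 -m crank '[{"dp":[0.002,0,-0.0005],"delta_rot":[0,0,0],"fingers":-1}]' >/dev/null; python3 st.py
```

```text
along -29.44 across 1.21 z 0.1643955850163059 yaw -3.48 axis [-0.0064  0.     -1.    ] F along/across/z -6.6 0.1 1.7 |F| 6.8
along -29.18 across 1.2 z 0.16438853199358436 yaw -3.48 axis [-0.0086  0.     -1.    ] F along/across/z -7.7 1.5 1.8 |F| 8.1
```

```bash
python3 -m crank '[{"dp":[0.003,0,-0.0005],"delta_rot":[0,0,0],"fingers":-1}]' >/dev/null; python3 st.py
python3 -m crank '[{"dp":[0.001,0,0],"delta_rot":[0,0,0],"fingers":-1}]' >/dev/null; python3 st.py
```

```text
along -28.86 across 1.2 z 0.16441677846977876 yaw -3.48 axis [-0.0116  0.0001 -0.9999] F along/across/z -10.1 0.4 3.4 |F| 10.7
along -28.77 across 1.21 z 0.1643720884599177 yaw -3.48 axis [-0.0127  0.0001 -0.9999] F along/across/z -9.9 1.1 4.3 |F| 10.9
```

```bash
python3 -m crank '[{"dp":[0.002,0,-0.0005],"delta_rot":[0,0,0],"fingers":-1}]' >/dev/null; python3 st.py
python3 -m crank '[{"dp":[0.001,0,0],"delta_rot":[0,0,0],"fingers":-1}]' >/dev/null; python3 st.py
python3 -m crank '[{"dp":[0,0,0],"delta_rot":[0,0,0],"fingers":-1},{"dp":[0,0,0],"delta_rot":[0,0,0],"fingers":-1},{"dp":[0,0,0],"delta_rot":[0,0,0],"fingers":-1}]' >/dev/null; python3 st.py
```

```text
along -28.55 across 1.2 z 0.16445466644629092 yaw -3.48 axis [-0.0145  0.0001 -0.9999] F along/across/z -11.4 1.0 4.4 |F| 12.3
along -28.47 across 1.2 z 0.16444549088830585 yaw -3.48 axis [-0.0155  0.0001 -0.9999] F along/across/z -11.1 0.6 5.5 |F| 12.4
along -28.52 across 1.22 z 0.16443035128663303 yaw -3.47 axis [-0.0154  0.     -0.9999] F along/across/z -10.3 0.4 4.9 |F| 11.4
```

```bash
python3 -m crank '[{"dp":[0.002,0,-0.001],"delta_rot":[0,0,0],"fingers":-1}]' >/dev/null; python3 st.py
python3 -m crank '[{"dp":[0.001,0,0],"delta_rot":[0,0,0],"fingers":-1},{"dp":[0,0,0],"delta_rot":[0,0,0],"fingers":-1}]' >/dev/null; python3 st.py
python3 -m crank '[{"dp":[0,0,0],"delta_rot":[0,0,0],"fingers":-1},{"dp":[0,0,0],"delta_rot":[0,0,0],"fingers":-1},{"dp":[0,0,0],"delta_rot":[0,0,0],"fingers":-1}]' >/dev/null; python3 st.py
```

```text
along -28.25 across 1.21 z 0.1646357773652834 yaw -3.47 axis [-0.0173  0.0001 -0.9999] F along/across/z -12.3 0.8 0.9 |F| 12.3
along -28.16 across 1.24 z 0.16456675407019056 yaw -3.47 axis [-0.0185  0.0001 -0.9998] F along/across/z -13.1 1.2 3.7 |F| 13.7
along -28.17 across 1.21 z 0.16454250390318545 yaw -3.47 axis [-0.0184  0.0001 -0.9998] F along/across/z -12.6 1.3 3.2 |F| 13.1
```

```bash
python3 -m crank '[{"dp":[-0.004,0,0],"delta_rot":[0,0,0],"fingers":-1},{"dp":[-0.004,0,0.0005],"delta_rot":[0,0,0],"fingers":-1},{"dp":[-0.004,0,0.0005],"delta_rot":[0,0,0],"fingers":-1},{"dp":[0,0,0],"delta_rot":[0,0,0],"fingers":-1}]' 40 >/dev/null; python3 st.py
```

```text
along -29.46 across 1.18 z 0.1646582837185291 yaw -3.48 axis [-0.0062 -0.0001 -1.    ] F along/across/z -5.6 1.3 -2.4 |F| 6.2
```

```bash
python3 -m crank '[{"dp":[-0.003,0,0],"delta_rot":[0,0,0],"fingers":-1},{"dp":[-0.001,0,0],"delta_rot":[0,0,0],"fingers":-1},{"dp":[0,0,0],"delta_rot":[0,0,0],"fingers":-1}]' 20 >/dev/null; python3 st.py
python3 rel.py
```

```text
along -29.8 across 1.15 z 0.16519057145538169 yaw -3.49 axis [-0.0025 -0.0001 -1.    ] F along/across/z -5.0 0.5 -1.6 |F| 5.3
legs reach 0.0523 mid y 0.001 z 0.0829
head 1222 [0.0297 0.001  0.0733] extent [0.0169 0.017  0.0056] world [0.5409 0.1286 0.0918]
strap z tool 8221 0.0907 world 0.0743
```

```bash
python3 -m crank '[{"dp":[-0.003,0,0.0005],"delta_rot":[0,0,0],"fingers":-1},{"dp":[0,0,0.0005],"delta_rot":[0,0,0],"fingers":-1}]' >/dev/null; python3 st.py
python3 -m crank '[{"dp":[0,0,0],"delta_rot":[0,0,0],"fingers":-0.6},{"dp":[0,0,0],"delta_rot":[0,0,0],"fingers":-0.3},{"dp":[0,0,0],"delta_rot":[0,0,0],"fingers":0},{"dp":[0,0,0],"delta_rot":[0,0,0],"fingers":0},{"dp":[0,0,0],"delta_rot":[0,0,0],"fingers":0}]'; python3 st.py
```

```text
along -30.16 across 1.15 z 0.16526829560339953 yaw -3.49 axis [ 0.0008 -0.0001 -1.    ] F along/across/z -4.3 0.3 -0.1 |F| 4.3
t: 16.73
tcp_pos: [0.5119, 0.1314, 0.1655]
tool_rot: [1.0, -0.03, 0.001, -0.0]
force: [-0.9, -0.6, 0.6]
finger_gap: 0.501
gripper_force: 0.0
along -29.38 across 1.22 z 0.16552305396980674 yaw -3.5 axis [ 0.0026  0.0001 -1.    ] F along/across/z -0.9 -0.7 0.6 |F| 1.3
```

Released. Raise straight up, back off and check.

```bash
python3 -m crank '[{"dp":[0,0,-0.02],"delta_rot":[0,0,0],"fingers":0},{"dp":[0,0,-0.05],"delta_rot":[0,0,0],"fingers":0},{"dp":[0,0,-0.07],"delta_rot":[0,0,0],"fingers":0},{"dp":[-0.03,0,-0.06],"delta_rot":[0,0,0],"fingers":0},{"dp":[-0.05,0,-0.03],"delta_rot":[0,0,0],"fingers":0},{"dp":[-0.02,0,0],"delta_rot":[0,0,0],"fingers":0},{"dp":[0,0,0],"delta_rot":[0,0,0],"fingers":0},{"dp":[0,0,0],"delta_rot":[0,0,0],"fingers":0}]' >/dev/null
python3 - <<'E'
from h import *
m=manip.camera_model("wrist");p,d=manip.snapshot("wrist");P=cloud(m,d)
a=np.radians(-3.35);e=np.array([np.cos(a),np.sin(a)]);n=np.array([-e[1],e[0]])
r=P[...,:2]-[.5410,.1285];x,y,z=r@e,r@n,P[...,2]
def rep(s,k):print(s,k.sum(),"x",x[k].min().round(4),x[k].max().round(4),"y",y[k].min().round(4),y[k].max().round(4),"z",np.median(z[k]).round(4))
b=(abs(y)<.019)
rep("tab",b&(z>.108)&(z<.13)&(x<0)&(x>-.06)); rep("legs",b&(z>.0785)&(z<.085)&(x>-.06)&(x<.06)&(abs(y)>.004))
for c in(-.02,-.012,.012,.018):
    k=b&(z>.0785)&(z<.086)&(abs(x-c)<.002)&(abs(y)>.002); print(c,k.sum(),np.median(z[k]).round(4) if k.any() else 0, y[k&(y>0)].mean(),y[k&(y<0)].mean())
rep("strap",b&(abs(z-.0745)<.003)&(x<-.03)&(x>-.09))
cv2.imwrite("pics/fin.png",cv2.resize(p[:330,120:520,::-1],(720,594)))
m=manip.camera_model("top");p,d=manip.snapshot("top")
o=cv2.imread("pics/top0.png");df=cv2.absdiff(o,np.ascontiguousarray(p[:,:,::-1])).max(2)
for q,u,v in(("cup",362,211),("timer",326,217),("carton",386,186),("lan",449,253),("or",390,283),("tu",402,245)):print(q,np.median(df[v-8:v+8,u-8:u+8]),(df[v-8:v+8,u-8:u+8]>40).mean())
E
```

```text
tab 470 x -0.0362 -0.0185 y -0.0048 0.0057 z 0.1158
legs 1006 x -0.037 0.0225 y -0.0136 0.013 z 0.0807
-0.02 94 0.0808 0.008015290682360494 -0.007720378159159981
-0.012 93 0.0807 0.0075756966585404555 -0.007391673613480521
0.012 94 0.0805 0.0063175028420838055 -0.0070193395352880225
0.018 92 0.0807 0.009426206516471821 -0.010154504631235219
strap 2206 x -0.0733 -0.03 y -0.019 0.019 z 0.074
cup 17.0 0.0
timer 18.0 0.0
carton 5.0 0.0
lan 9.0 0.0
or 9.0 0.0
tu 9.0 0.0
```

View pics/fin.png

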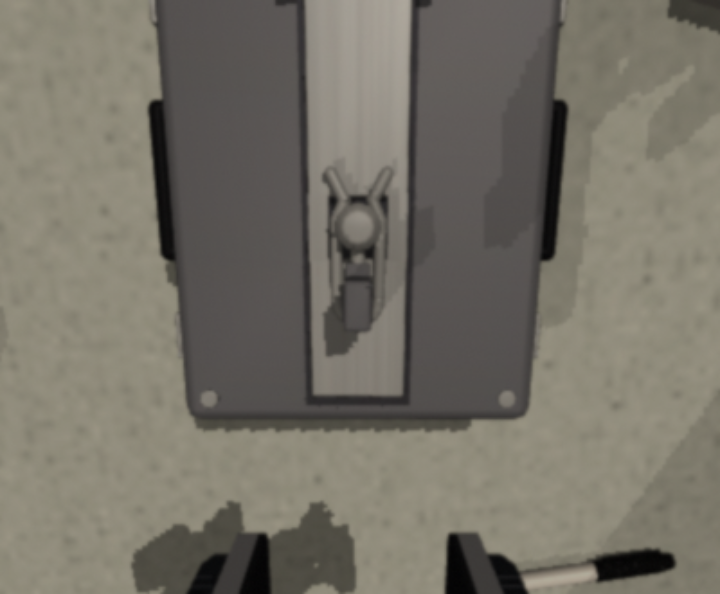

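The final view shows the clip flat on the strap with the post head at (358,226) between its legs. Its bulges are past the neck, the legs are level at 80.7 mm, and the gripper is clear. The bystanders are unmoved.

```bash
python3 -c "
from station import manip
print(manip.sense()['t'],manip.sign_off())"
```

```text
the job is handed in; nothing more can be done
17.5 None
```

The job is handed in at 17.5 s: the strap is folded flat, and the grey clip snapped past its bulges, was held against its stop at about 12.5 N (peak reading 13.7 N in all directions together), and was left lying flat, with the bystanders unmoved.

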